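# Slide the setup block home between the ways of a surface-plate gauge

### The arm

A 6-joint arm with a two-finger parallel gripper is mounted at the origin on the work surface. World frame = base frame: x ahead of the robot, y to its left, z up, the work surface at z = 0. Lengths are in mm, angles in rad, forces in N, time in s.
With the tool pointing down it reaches from about 350 to 875 mm from the base axis. Payload 4.2 kg.
Tool frame: the origin (TCP) lies midway between the tips of the shut fingers; the grasp point (between the pads) lies 19 mm behind it (arm.tcp_to_grasp is the distance from the TCP to the grasp point, in mm); z points along the fingers, y is the line along which they close (so a half turn about z gives the same grasp; the last joint's range is limited). The gripper opens to 85 mm and grips with 20 to 120 N. Pads are 22 mm wide; open, the fingers measure 114 mm over their backs; the gripper's body (76 mm by 85 mm) begins 54 mm behind the grasp point. The pads swing forward as they close: fully open they stand 13 mm farther back than shut.
Start: joints at [1.587, 0.385, 0.008, 0, -1.194, -0.259], TCP at [150.232, 606.654, 192.912] pointing down, gripper open.
Joint ranges: [-3.14, 3.14], [-1.21, 2.06], [-1.07, 1.41], [-3.16, 2.05], [-2.99, -0.16], [-3.1, 3.1]. Speed limits (rad/s): [2.79, 2.79, 3.14, 3.14, 3.14, 3.14].

### API

Orientations are given as a unit quaternion [x, y, z, w].
In Python, from bench import arm, imaging, job, models gives the robot as it stands.
- The arm moves only by the tool arm_command, never from a script. Its argument "rows" is a list of rows, each an object with "grip": the opening, from 0 (shut) to 1 (fully open); "linear": the shift along the tool's x, y, z in mm, a list of three; "rot": the turn, a rotation vector about the tool's x, y, z in rad, a list of three. In form: [{"grip": grip, "linear": [tx, ty, tz], "rot": [rx, ry, rz]}, ...]. A call has 1 to 10 rows; each row is the pose to reach, as a shift and turn from the pose commanded when the call began, along the tool's axes at that moment; what a row does not reach only later rows make up. A row lasts 1/8 s, in which the tool goes at most 62.5 mm and 10.7 degrees, less where a joint would pass 70% of its speed; a pose out of reach is approached as far as the arm can. A call with a gripper value outside its range is refused whole. The fingers move at their own pace and stop on an object; the grip force is fixed at half the most. Time passes only in rows, so rows that repeat a pose let the fingers close. It gives the time, the measured TCP pose, the force, the opening and the grip force at its end, in the units of the state.
- arm.read_state(): the state, without advancing time (a new reading comes with each control period).
- imaging.get_image(name): name is "side" or "top"; returns a dict with "frame" (480x640x3 uint8, red, green, blue), "fx", "fy", "cx", "cy" (pixels), "k1" (the pictures are not rectified: a ray, as slopes to the right and down, at radius r is drawn at 1 + k1 r^2 times it, then the intrinsics apply), "extrinsics" (4x4, takes a point from world to camera coordinates). Camera axes: x right, y down, z forward; pixel columns grow to the right and rows downward; lengths in mm; the calibration is good to about 2 mm. A picture is of the moment at which its call begins. There is no depth.
- job.job_done(): hands the job in; it is judged then, once.
Trained networks look in a picture, given as the dict that the camera call returned (one of the last four; its "shot" number tells which), for a name from the list of things; names that differ only in an ending like _2 or _b are one class to them, and where a whole thing is asked for, a point or a joint stands for the part that bears it (a point fixed in the world has none). Each returns a list of dicts, best first, with "score" (0 to 1); they miss things now and then, are a little off and sometimes report something else, mostly with a low value. They report only what shows in the picture. A call takes as long as a camera call. They do not tell look-alikes from the thing itself.
- models.spot_in(picture, query): "rect" ([left, top, right, bottom] in pixels, round what is visible of it).
- models.tip_of(picture, query): "pixel" ([column, row] in pixels: a listed point, or the origin of a listed thing).
The state is a dict: "clock": time; "joints": joint angles; "joint_vel": joint speeds; "joint_efforts": joint torques, N m; "position": TCP position; "ee_rot": TCP orientation; "contact_force": force on the tool from outside, world axes, zero at the start; "wrist_torque": the same for the moment, N m; "gripper_width": finger opening in mm; "grasp_force": force on a finger pad.
Only numpy, scipy, OpenCV 4.12 (cv2) and the standard library are available. Lean on these libraries where they do the work, as an engineer would, in place of code of your own. Each camera call takes 0.05 s, during which the arm holds its last target. There are 200 camera calls.

### The job

On the granite surface plate, push the loose drilled steel setup block straight down the lane between the two ground steel rails until it sits square and fully home against the end stop. The rails are set true for the dial bridge, so neither the block nor the robot may touch either of them; keep the block sliding flat on the plate with a slow, steady push, never lifting, tipping or flicking it along. Leave everything else on the plate and the bench where it stands, and finish with the hand clear.

Things in the scene. Friction and masses are not known exactly. Their poses are not given: they have to be found in the camera images.
- block_mid (a point): centre (half-way up) of the loose setup block: a bright steel block 80 long (its x) x 50 wide (its y) x 30 high (z), with drilled holes about 9 mm across all over (looks only: all six faces are flat to push on); 0.6 to 0.95 kg, slides with ordinary friction (about 3 to 7 N to push). It stands on the granite plate in front of the open end of the lane, up to 20 mm to one side of the lane's middle and turned up to 0.3 rad, its long side roughly along the lane
- seat (a point): point on the plate's top surface on the lane's middle line, exactly below the block's centre when the block is home (the block's centre is then 15 mm above it). Its x axis points down the lane from the open end to the stop, y to the left across the lane, z up. The flat face of the end stop, 60 wide x 20 high, is 40 mm further along +x. The plate's top is 60 mm above the bench
- mouth (a point): point on the plate's top surface on the lane's middle line, between the ends of the rails at the open end; 150 mm before the seat along the lane; same axes as the seat. The plate (fixed dark granite, 400 along the lane x 250 across) reaches 140 mm further back from here, and this part of it is empty but for the block
- rail_left: ground steel rail, fixed on the plate, on the lane's left (+y) side: 250 long x 12 wide x 20 high; origin at the middle of its underside, x along the lane. The inner faces of the two rails are 68 mm apart (9 mm of air each side of the centred block). A dial gauge on an aluminium bridge (fixed, about 102 mm tall over the plate) rides on both rails beyond the stop, centred 78 mm past the seat
- rail_right: the same rail on the lane's right (-y) side; origin at the middle of its underside
- plate: the granite surface plate, fixed, 400 x 250 x 60 mm high with its feet; origin under its centre at bench height, x along the lane; the seat is at 90 mm along its x
- vblock: bystander: steel V-block 50 x 44 x 34 high, on the plate beside the rails; origin at the middle of its underside
- gauges: bystander: small stack of slip gauges 35 x 9 x 30 high, on the plate beside the rails; origin at the middle of its underside
- jack: bystander: small dark screw jack, 34 across, 38 high, on the plate beside the rails; origin at the middle of its underside
- micrometer: bystander: outside micrometer with a blue frame lying on the bench right of the plate, about 140 x 40 x 16; origin in the gap of its frame
- pinblock: bystander: red holder with ten upright gauge pins, 75 x 45 x 75 high, on the bench left of the plate; origin at the middle of its underside
- basket: bystander: purple basket 200 x 140 x 55 high with small parts, on the bench left of the plate; origin at the middle of its underside
- driver: bystander: screwdriver 170 long lying on the bench right of the plate
There are look-alikes about, which are no part of the job. Leave any green or turquoise look-alike of the part that bears block_mid alone.

How it is judged:
By the outcome, as a careful person would: the job done as asked, in the order asked, and still so for the second after the job is handed in, with the robot touching nothing.
It also fails if it takes over 69 s, if anything falls off the work surface, if the arm or the gripper's body presses on something with over 40 N, if the wrist force passes 120 N, or if a joint passes its speed limit or range.

## Working session

There is one attempt and no reset: what is moved stays moved. The work goes in short steps, Python scripts to look and compute and a tool call to move; the robot and the scene stay as the last step left them, time stands still between calls to the robot, and variables do not carry over. Pictures are saved under pics/ and viewed, at most 10 in all, crops included, and the job is handed in when it is done.

Besides the shell and the picture viewer there is one more tool, called after ">>>" as name(argument=value, ...), one argument or row to a line, values as JSON. arm_command: Moves the arm, as the interface text tells. Its arguments: {"type":"object","properties":{"rows":{"type":"array"}},"required":["rows"]}

```bash
mkdir -p pics; cat > h.py <<'E'
import numpy as np, cv2
from bench import arm, imaging, job, models
def K(p): return np.array([[p['fx'],0,p['cx']],[0,p['fy'],p['cy']],[0,0,1.]])
def ray(p,uv):
    d=cv2.undistortPoints(np.array([[uv]],float),K(p),np.array([p['k1'],0,0,0.]))[0,0]
    E=np.array(p['extrinsics']);R,t=E[:3,:3],E[:3,3]
    return -R.T@t, R.T@np.array([d[0],d[1],1])
def at_z(p,uv,z):
    c,d=ray(p,uv); return c+d*(z-c[2])/d[2]
def proj(p,X):
    E=np.array(p['extrinsics']);r,_=cv2.Rodrigues(E[:3,:3])
    return cv2.projectPoints(np.array(X,float).reshape(-1,1,3),r,E[:3,3],K(p),np.array([p['k1'],0,0,0.]))[0].reshape(-1,2)
def save(p,n,box=None,s=1):
    f=cv2.cvtColor(p['frame'],cv2.COLOR_RGB2BGR)
    if box: f=f[box[1]:box[3],box[0]:box[2]]
    cv2.imwrite('pics/'+n,cv2.resize(f,None,fx=s,fy=s,interpolation=cv2.INTER_CUBIC))
E
python3 - <<'E'
from h import *
Z=dict(block_mid=75,seat=60,mouth=60,rail_left=60,rail_right=60,plate=0,vblock=60,gauges=60,jack=60)
for n in ('top','side'):
    p=imaging.get_image(n); save(p,n+'0.png')
    print(n,p['fx'],p['k1'],ray(p,(320,240)))
    for q,z in Z.items():
        print(q,[(np.round(r['pixel']),round(r['score'],2),np.round(at_z(p,r['pixel'],z))[:2]) for r in models.tip_of(p,q)[:4]])
    print([(np.round(r['rect']),round(r['score'],2)) for r in models.spot_in(p,'block_mid')])
s=arm.read_state();print(s)
E
```

```text
top 496.0850388676626 -0.017029775727335977 (array([ 328.12547694,   29.74754796, 1228.88773271]), array([ 0.15718412, -0.01084302, -0.9875803 ]))
block_mid [(array([361., 314.]), 0.93, array([338., -77.])), (array([439., 231.]), 0.9, array([ 532., -265.])), (array([384., 217.]), 0.83, array([ 567., -134.])), (array([432., 305.]), 0.78, array([ 359., -242.]))]
seat [(array([286., 208.]), 0.9, array([593.,  98.]))]
mouth [(array([351., 212.]), 0.79, array([582., -58.]))]
rail_left [(array([299., 222.]), 0.8, array([557.,  66.])), (array([500., 206.]), 0.74, array([ 598., -420.])), (array([346., 213.]), 0.23, array([579., -47.]))]
rail_right [(array([299., 194.]), 0.85, array([627.,  68.])), (array([320., 171.]), 0.24, array([685.,  17.]))]
plate [(array([326., 213.]), 0.84, array([593.,   0.])), (array([501., 204.]), 0.46, array([ 617., -446.]))]
vblock [(array([320., 172.]), 0.58, array([682.,  17.])), (array([323., 217.]), 0.4, array([571.,  11.]))]
gauges [(array([312., 246.]), 0.5, array([499.,  37.])), (array([265., 243.]), 0.39, array([508., 147.])), (array([289., 211.]), 0.34, 
[... 1432 characters left out ...]
, 'joints': array([ 1.58660919e+00,  3.84707280e-01,  7.90923214e-03,  3.24847415e-05,
       -1.19401031e+00, -2.58595906e-01]), 'joint_vel': array([0.00011453, 0.00187908, 0.00064226, 0.00225123, 0.00090195,
       0.00090195]), 'joint_efforts': array([-4.68636681e-04, -3.92097080e+01,  1.88620126e+01,  4.19089615e+00,
       -3.37799156e-04,  1.60355899e-06]), 'position': array([150.23631806, 606.65906576, 192.91612562]), 'ee_rot': array([ 9.92641816e-01, -1.21087673e-01,  1.57839202e-05,  3.89416798e-06]), 'contact_force': array([ 0.19251266, -0.72631647, -0.53455354]), 'wrist_torque': array([-0.01888257, -0.01587858,  0.03245183]), 'grasp_force': 0.0, 'gripper_width': 85.54358758158692}
```

View pics/top0.png

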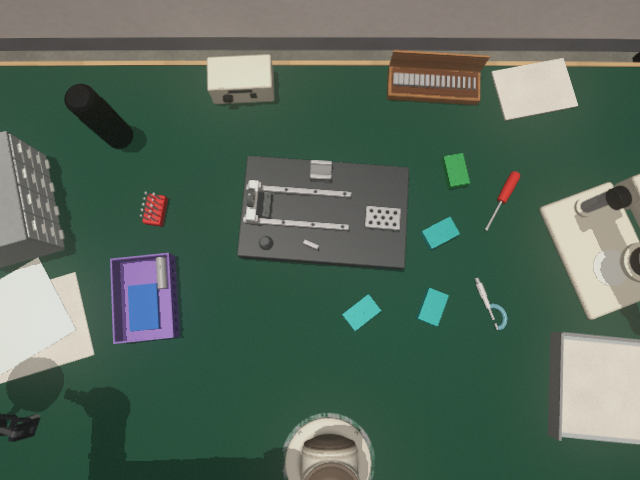

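View pics/side0.png

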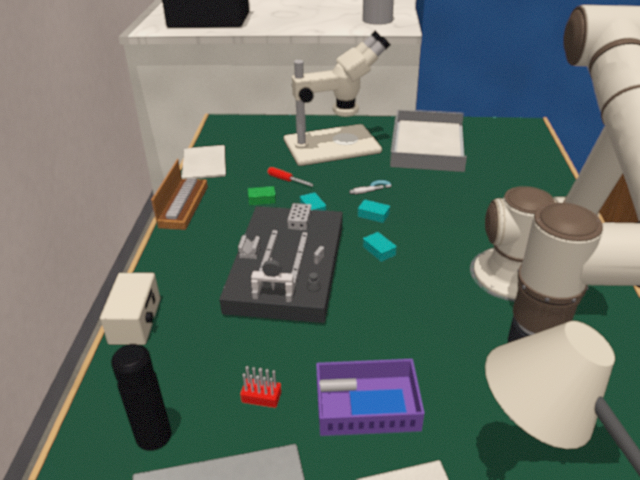

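The block could be confused with the turquoise blocks at top-view (361,313), (440,232) and (432,306), and the green one at (456,170). By its description, bright drilled steel on the plate at the lane mouth, the real one is at (383,217). I'll check that in a close crop and measure it metrically.

```bash
cat >> h.py <<'E'
def measure(p,verb=True):
    """rectify top view to metric maps at z=90 (block) and 80 (rails), 0.5 mm/px; img col = y, row = x"""
    out={}
    for z in (90,80):
        ys=np.arange(-230,190,.5); xs=np.arange(460,720,.5)
        X,Y=np.meshgrid(xs,ys,indexing='ij')
        uv=proj(p,np.stack([X,Y,np.full_like(X,z)],-1)).astype(np.float32).reshape(X.shape+(2,))
        g=cv2.remap(cv2.cvtColor(p['frame'],cv2.COLOR_RGB2GRAY),uv[...,0],uv[...,1],cv2.INTER_CUBIC)
        out[z]=g
    return out
def rects(g,th,amin=300):
    m=(g>th).astype(np.uint8)
    res=[]
    for c in cv2.findContours(m,cv2.RETR_EXTERNAL,cv2.CHAIN_APPROX_NONE)[0]:
        if cv2.contourArea(c)<amin*4: continue
        (a,b),(w,h),t=cv2.minAreaRect(c)
        box=cv2.boxPoints(((a,b),(w,h),t)); 
        e=max(((box[1]-box[0]),(box[2]-box[1])),key=np.linalg.norm)
        if e[0]<0:e=-e
        res.append((round(460+b/2,1),round(-230+a/2,1),sorted((round(w/2,1),round(h/2,1))),round(float(np.arctan2(e[1],e[0])),3)))
    return res
E
python3 - <<'E'
from h import *
p=imaging.get_image('top'); save(p,'crop1.png',(230,150,420,275),4)
o=measure(p)
cv2.imwrite('pics/rect.png',cv2.resize(o[80],None,fx=.9,fy=.9))
for z in o:
  for th in (100,130): print(z,th,rects(o[z],th))
E
```

```text
90 100 [(680.6, 15.8, [47.6, 53.2], 0.019), (596.1, 143.9, [15.1, 58.8], -1.501), (563.5, -129.3, [53.8, 84.3], 0.094), (556.9, 64.9, [182.2, 262.4], 0.074)]
90 130 [(681.0, 15.8, [45.5, 50.6], 0.032), (627.5, 49.6, [13.8, 211.4], 0.075), (604.8, 173.8, [31.5, 100.5], 1.571), (548.5, 55.3, [13.7, 209.6], 0.076), (563.5, -129.3, [51.6, 81.9], 0.089), (500.6, 39.6, [11.0, 37.8], 0.405)]
80 100 [(683.8, 15.5, [47.8, 54.2], 0.035), (598.4, 144.9, [15.1, 59.3], -1.502), (565.5, -130.7, [54.4, 85.0], 0.093), (558.5, 59.9, [183.9, 272.8], 0.074)]
80 130 [(684.0, 15.5, [45.7, 51.1], 0.032), (630.2, 49.6, [13.9, 213.3], 0.077), (607.2, 174.2, [30.5, 101.5], 1.571), (550.5, 55.7, [13.9, 211.7], 0.076), (565.5, -130.7, [52.0, 82.8], 0.091), (502.2, 39.6, [11.1, 37.9], 0.412)]
```

View pics/crop1.png

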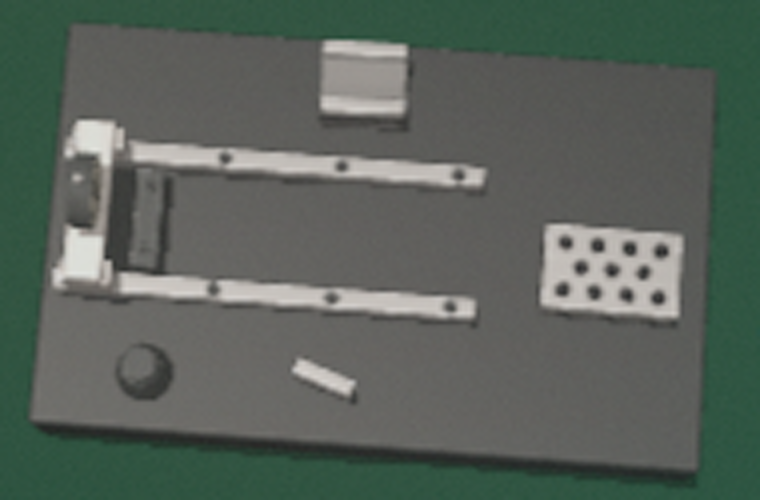

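View pics/rect.png

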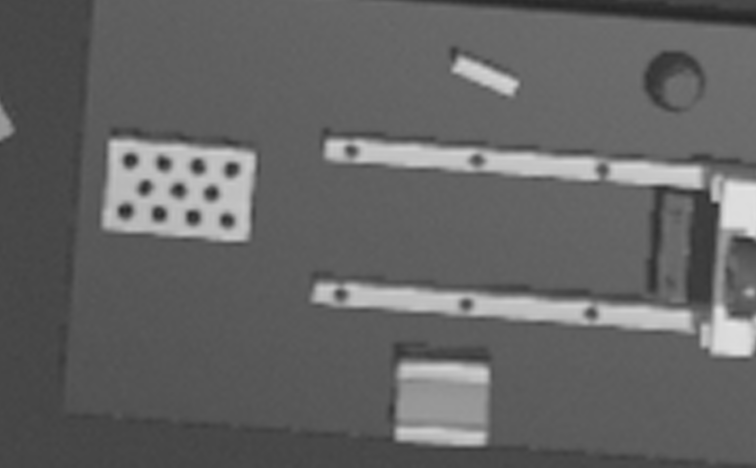

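The crop confirms the white drilled steel block (crop pixel 612,272, which is 383,217 in the full frame) in front of the open lane. It is almost square to the lane but about 13 mm to its left. The rails end near crop (485,178) and (475,310), and the stop is at about (150,218). I'll nudge the block sideways first, then push it from behind.

>>> arm_command(
  rows=[
    {"grip": 0,"linear": [37,44.5,0],"rot": [0,0,0.1]},
    {"grip": 0,"linear": [74,89,0],"rot": [0,0,0.2]},
    {"grip": 0,"linear": [111,133.5,0],"rot": [0,0,0.3]},
    {"grip": 0,"linear": [148,178,0],"rot": [0,0,0.4]},
    {"grip": 0,"linear": [185,222.5,0],"rot": [0,0,0.5]},
    {"grip": 0,"linear": [222,267,0],"rot": [0,0,0.6]},
    {"grip": 0,"linear": [259,311.5,0],"rot": [0,0,0.7]},
    {"grip": 0,"linear": [296,356,0],"rot": [0,0,0.8]},
    {"grip": 0,"linear": [333,400.5,0],"rot": [0,0,0.9]},
    {"grip": 0,"linear": [370,445,0],"rot": [0,0,1.0]},
  ],
)

```text
clock: 2.4
position: [403.1, 84.1, 193.5]
ee_rot: [0.812, -0.583, 0.0, -0.001]
contact_force: [0.1, 1.1, 0.0]
gripper_width: -0.2
grasp_force: 0.0
```

```bash
cat >> h.py <<'E'
from scipy.spatial.transform import Rotation as Ro
O=np.array([590.3,52.6]); U=np.array([.0759,.9971]); N=np.array([-.9971,.0759])
def where():
    s=arm.read_state(); d=s['position'][:2]-O
    print('t',s['clock'],'pos',np.round(s['position'],1),'along %.1f lat %.1f'%(d@U,d@N),'F',np.round(s['contact_force'],1),'w',round(s['gripper_width'],1)); return s
def togo(al,lat,z):
    s=where(); R=Ro.from_quat(s['ee_rot'])
    T=np.r_[O+U*al+N*lat,z]; G=Ro.from_matrix(np.c_[np.r_[-U,0],np.r_[-N[0],-N[1],0]*-1 if False else np.cross([0,0,-1],np.r_[-U,0]),[0,0,-1]])
    print('linear',np.round(R.inv().apply(T-s['position']),1),'rot',np.round((R.inv()*G).as_rotvec(),4))
E
python3 - <<'E'
from h import *
togo(-183.4,72,193)
E
```

```text
t 2.4 pos [403.1  84.1 193.5] along 17.2 lat 189.1 F [0.1 1.1 0. ] w -0.2
linear [230.4 -29.4   0.5] rot [-0.0016  0.0007  0.4013]
```

>>> arm_command(
  rows=[
    {"grip": 0,"linear": [46,-6,0],"rot": [0,0,0.08]},
    {"grip": 0,"linear": [92,-12,0],"rot": [0,0,0.16]},
    {"grip": 0,"linear": [138,-18,0],"rot": [0,0,0.24]},
    {"grip": 0,"linear": [184,-24,0],"rot": [0,0,0.32]},
    {"grip": 0,"linear": [230,-29.5,0.5],"rot": [0,0,0.4]},
    {"grip": 0,"linear": [230,-29.5,40],"rot": [0,0,0.4]},
    {"grip": 0,"linear": [230,-29.5,80],"rot": [0,0,0.4]},
    {"grip": 0,"linear": [230,-29.5,110],"rot": [0,0,0.4]},
    {"grip": 0,"linear": [230,-29.5,110],"rot": [0,0,0.4]},
  ],
)

```text
clock: 3.52
position: [502.6, -122.6, 81.0]
ee_rot: [-0.681, 0.732, 0.002, -0.002]
contact_force: [0.2, -0.5, 0.7]
gripper_width: -0.1
grasp_force: 0.0
```

```bash
python3 - <<'E'
from h import *
togo(-183.4,72,66)
p=imaging.get_image('top'); save(p,'c2.png',(320,180,440,280),5)
E
```

```text
t 3.525 pos [ 502.6 -122.6   81. ] along -181.4 lat 74.2 F [ 0.2 -0.5  0.7] w -0.1
linear [ 2.  -2.2 15. ] rot [ 0.0055 -0.0006  0.0036]
```

View pics/c2.png

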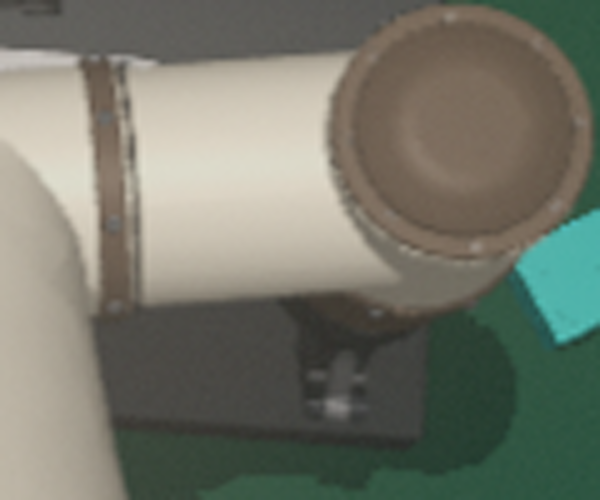

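The arm hides the block here; the view shows only the wrist, with the fingertips near crop (335,405). I'll find the contact by force instead.

>>> arm_command(
  rows=[
    {"grip": 0,"linear": [2,-2.2,8],"rot": [0.0055,0,0.0036]},
    {"grip": 0,"linear": [2,-2.2,15],"rot": [0.0055,0,0.0036]},
    {"grip": 0,"linear": [2,-6,15],"rot": [0.0055,0,0.0036]},
    {"grip": 0,"linear": [2,-10,15],"rot": [0.0055,0,0.0036]},
    {"grip": 0,"linear": [2,-14,15],"rot": [0.0055,0,0.0036]},
    {"grip": 0,"linear": [2,-17,15],"rot": [0.0055,0,0.0036]},
    {"grip": 0,"linear": [2,-18,15],"rot": [0.0055,0,0.0036]},
    {"grip": 0,"linear": [2,-18,15],"rot": [0.0055,0,0.0036]},
  ],
)

```text
clock: 4.58
position: [522.2, -125.8, 67.9]
ee_rot: [-0.68, 0.733, -0.002, 0.002]
contact_force: [0.2, 0.6, -0.1]
gripper_width: 0.1
grasp_force: 0.0
```

```bash
python3 - <<'E'
from h import *
togo(-183.4,39.5,66)
E
```

```text
t 4.575 pos [ 522.2 -125.8   67.9] along -183.0 lat 54.4 F [ 0.2  0.6 -0.1] w 0.1
linear [  0.4 -14.9   1.9] rot [-0.0052 -0.      0.0004]
```

>>> arm_command(
  rows=[
    {"grip": 0,"linear": [0,-1,1],"rot": [-0.003,0,0]},
    {"grip": 0,"linear": [0,-2,1],"rot": [-0.003,0,0]},
    {"grip": 0,"linear": [0,-3,1],"rot": [-0.003,0,0]},
    {"grip": 0,"linear": [0,-4,1],"rot": [-0.003,0,0]},
    {"grip": 0,"linear": [0,-5,1],"rot": [-0.003,0,0]},
    {"grip": 0,"linear": [0,-6,1],"rot": [-0.003,0,0]},
  ],
)

```text
clock: 5.32
position: [528.3, -126.2, 67.0]
ee_rot: [-0.68, 0.733, -0.001, 0.001]
contact_force: [0.2, -0.6, -0.8]
gripper_width: 0.2
grasp_force: 0.0
```

>>> arm_command(
  rows=[
    {"grip": 0,"linear": [0,-1,0.5],"rot": [0,0,0]},
    {"grip": 0,"linear": [0,-2,0.5],"rot": [0,0,0]},
    {"grip": 0,"linear": [0,-3,0.5],"rot": [0,0,0]},
    {"grip": 0,"linear": [0,-4,0.5],"rot": [0,0,0]},
  ],
)

```text
clock: 5.82
position: [532.3, -126.5, 66.5]
ee_rot: [-0.68, 0.733, -0.001, 0.001]
contact_force: [-0.8, -0.6, -0.2]
gripper_width: -0.2
grasp_force: 0.0
```

```bash
python3 - <<'E'
from h import *
togo(-183.4,39.5,66)
p=imaging.get_image('side'); u,v=proj(p,[565,-128,75])[0]; u,v=int(u),int(v); print(u,v); save(p,'c3.png',(u-55,v-40,u+55,v+40),6)
E
```

```text
t 5.825 pos [ 532.3 -126.5   66.5] along -183.0 lat 44.3 F [-0.8 -0.6 -0.2] w -0.2
linear [ 0.4 -4.8  0.5] rot [-0.0025 -0.      0.0004]
298 217
```

View pics/c3.png

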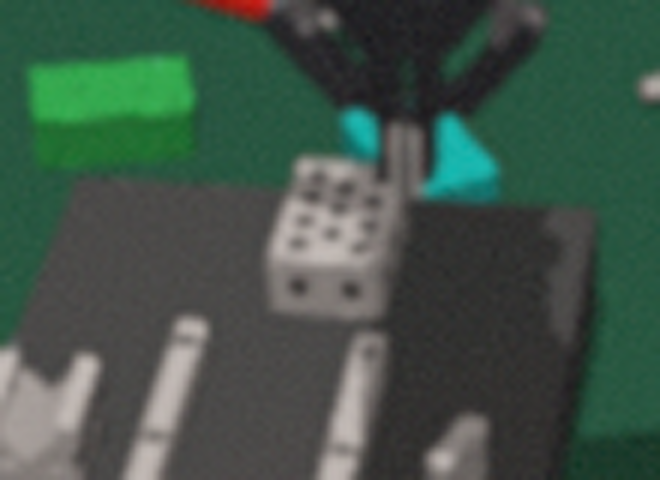

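The finger (crop about 405,165) is right beside the block's left side (block centre about 330,235) and has no contact force yet. I'll continue 1 mm at a time.

>>> arm_command(
  rows=[
    {"grip": 0,"linear": [0,-1,0.5],"rot": [0,0,0]},
    {"grip": 0,"linear": [0,-2,0.5],"rot": [0,0,0]},
  ],
)

```text
clock: 6.12
position: [534.2, -126.7, 65.9]
ee_rot: [-0.68, 0.733, -0.001, 0.001]
contact_force: [-0.9, -0.1, 0.7]
gripper_width: -0.1
grasp_force: 0.0
```

>>> arm_command(
  rows=[
    {"grip": 0,"linear": [0,-1,0],"rot": [0,0,0]},
    {"grip": 0,"linear": [0,-2,0],"rot": [0,0,0]},
  ],
)

```text
clock: 6.38
position: [536.3, -126.9, 66.0]
ee_rot: [-0.68, 0.733, -0.001, 0.001]
contact_force: [-0.2, -0.2, 0.5]
gripper_width: -0.2
grasp_force: 0.0
```

```bash
python3 - <<'E'
from h import *
togo(-183.4,35,66)
E
```

```text
t 6.375 pos [ 536.3 -126.9   66. ] along -183.0 lat 40.3 F [-0.2 -0.2  0.5] w -0.2
linear [ 0.4 -5.3 -0. ] rot [-0.0025 -0.      0.0003]
```

>>> arm_command(
  rows=[
    {"grip": 0,"linear": [0,-1,0],"rot": [0,0,0]},
    {"grip": 0,"linear": [0,-2,0],"rot": [0,0,0]},
  ],
)

```text
clock: 6.62
position: [538.3, -127.0, 66.0]
ee_rot: [-0.68, 0.733, -0.001, 0.001]
contact_force: [0.7, 0.2, -0.4]
gripper_width: -0.2
grasp_force: 0.0
```

>>> arm_command(
  rows=[
    {"grip": 0,"linear": [0,-1,0],"rot": [0,0,0]},
    {"grip": 0,"linear": [0,-2,0],"rot": [0,0,0]},
  ],
)

```text
clock: 6.88
position: [540.3, -127.1, 66.0]
ee_rot: [-0.68, 0.733, -0.001, 0.001]
contact_force: [-0.3, 1.1, 0.3]
gripper_width: 0.2
grasp_force: 0.0
```

```bash
python3 - <<'E'
from h import *
togo(-183.4,35,66)
p=imaging.get_image('top'); 
p=imaging.get_image('side'); save(p,'c4.png',(243,177,353,257),6)
E
```

```text
t 6.875 pos [ 540.3 -127.1   66. ] along -183.0 lat 36.3 F [-0.3  1.1  0.3] w 0.2
linear [ 0.4 -1.3  0. ] rot [-0.0025  0.      0.0003]
```

View pics/c4.png

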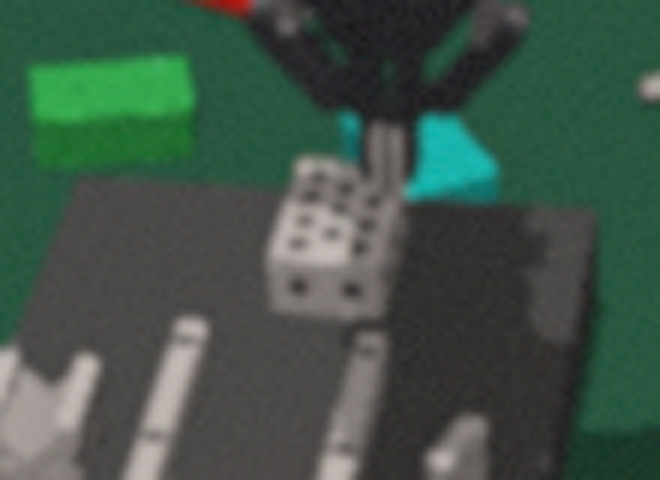

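```bash
python3 - <<'E'
from h import *
s=where()
p=imaging.get_image('side'); 
def c(X): return np.round((proj(p,X)-[243,177])*6)
print('tcp',c([s['position'],s['position']+[0,0,40]]))
C=O+U*-183.4+N*12.9
for z in (90,60):
  print(z,[c([np.r_[C+a*40*U+b*25*N,z]])[0].tolist() for a,b in((1,1),(1,-1),(-1,-1),(-1,1))])
print(c([np.r_[O+U*-105.7+N*a,80] for a in(40,-40)]))
print([ (np.round((np.array(r['pixel'])-[243,177])*6),round(r['score'],2)) for r in models.tip_of(p,'block_mid')])
E
```

```text
t 6.975 pos [ 540.3 -127.1   66. ] along -183.0 lat 36.2 F [ 0.4 -0.5  0.5] w 0.3
tcp [[387. 259.]
 [385. 185.]]
90 [[376.0, 265.0], [265.0, 257.0], [296.0, 160.0], [402.0, 167.0]]
60 [[378.0, 320.0], [268.0, 312.0], [298.0, 214.0], [404.0, 221.0]]
[[368. 333.]
 [189. 320.]]
[(array([113.,  97.]), 0.97), (array([304., 255.]), 0.8), (array([818., 404.]), 0.73), (array([425., 164.]), 0.71), (array([776., 188.]), 0.66)]
```

```bash
python3 - <<'E'
from h import *
p=imaging.get_image('side'); a=cv2.imread('pics/side0.png',0).astype(int); b=cv2.cvtColor(p['frame'],cv2.COLOR_RGB2GRAY).astype(int)
print('cols 300..316'); 
for r in range(200,228): print(r,a[r,300:317],b[r,300:317])
t=imaging.get_image('top'); s=where(); print(proj(t,[s['position'],[502.6,-122.6,81]]), at_z(t,(387,261),81))
E
```

```text
cols 300..316
200 [ 77  84 104 122 129 134 129 131 129 131 129 131 128 134 129 132 128] [ 75  74  69  56  80 105 104  91  99 103  70  42  63 101 126 133 138]
201 [ 71  77  89 107 123 128 130 124 127 128 131 128 128 132 129 133 133] [ 74  78  67  53  74 101 104  88  99 105  74  46  58 103 131 136 134]
202 [ 83  84  82  91 108 127 130 132 131 130 129 127 131 127 127 132 130] [ 77  80  72  57  71 104 102  85  99 102  74  42  59 103 129 133 136]
203 [109 111 107 104 112 128 141 143 145 146 138 130 128 127 132 129 131] [ 92  91  80  59  70 100 101  86 101 100  71  45  66 101 124 133 132]
204 [151 149 145 143 143 147 152 161 167 167 157 143 132 129 130 128 127] [111 110  95  64  76 100 102  89  99 106  76  48  72 109 128 130 129]
205 [174 173 173 173 167 154 152 164 179 182 171 150 134 130 128 131 131] [125 123 108  76  76  99 102  90 102 105  76  60  83 120 132 134 131]
206 [169 171 180 180 167 138 126 149 174 175 162 148 134 131 131 130 132] [119 120 115  93  84 103 103  89 100 102  83  77 102 127 135 135 131]
207 [139 150 168 178 169 145 134 152 174 169 149 139 133 132 132 127 126] [ 95
[... 2427 characters left out ...]
 69  72  73  73] [ 93  76  83 101 110 110  99  76  63  50  51  52  50  48  45  51  50]
225 [ 77  55  73 101 118 115 100  79  65  68  71  73  72  74  73  74  71] [ 80  54  67  92 110 111 100  81  62  52  48  47  45  52  46  52  50]
226 [ 96  83  91 108 119 116 103  81  66  68  71  73  70  74  70  72  70] [ 97  84  85 102 110 111  97  79  58  48  45  49  50  49  46  48  54]
227 [116 114 117 117 120 115 102  78  67  71  72  74  72  74  72  72  70] [120 114 109 111 115 110  98  72  51  49  45  50  51  52  51  49  54]
t 7.175 pos [ 540.1 -127.1   66. ] along -183.0 lat 36.4 F [0.3 0.  0.4] w 0.1
[[380.4128815  228.79537927]
 [379.68312832 243.42021144]] [ 461.18983565 -138.72568657   81.        ]
```

```bash
python3 - <<'E'
from h import *
S=imaging.get_image('side');T=imaging.get_image('top')
c1,d1=ray(S,(328.3,179.5)); c1=c1-[540.3,-127.1,66]
c2,d2=ray(T,(387,261)); c2=c2-[502.6,-122.6,81]
A=np.c_[d1,-d2]; k=np.linalg.lstsq(A,c2-c1,rcond=None)[0]
print('knuckle rel TCP',c1+k[0]*d1,c2+k[1]*d2)
for dz in (0,20,40): print('tip ray rel TCP, dz',dz,at_z(S,(307,208.5),66+dz)-[540.3,-127.1,66+dz])
# tip in start image (open)
save(S,'s5.png',(270,150,350,230),7)
f=cv2.imread('pics/side0.png'); q=proj(S,[150.2,606.7,192.9])[0]; print('start tcp px',q, proj(T,[150.2,606.7,192.9]))
a=f[max(0,int(q[1])-75):int(q[1])+45,int(q[0])-80:int(q[0])+80]; 
b=cv2.cvtColor(S['frame'],cv2.COLOR_RGB2BGR)[150:230,255:350]
cv2.imwrite('pics/both.png',np.hstack([cv2.resize(x,(390,480),interpolation=cv2.INTER_CUBIC) for x in(a,b)]))
E
```

```text
knuckle rel TCP [-57.76503816   3.28934919 132.00258896] [-56.72639401   3.26624359 132.12638085]
tip ray rel TCP, dz 0 [ 5.62211251e+00 -5.74260138e+01 -1.13686838e-13]
tip ray rel TCP, dz 20 [  2.87121723 -27.2708053    0.        ]
tip ray rel TCP, dz 40 [0.12032194 2.88440316 0.        ]
start tcp px [511.4344775  417.35080318] [[ 28.12008943 408.40188916]]
```

View pics/both.png

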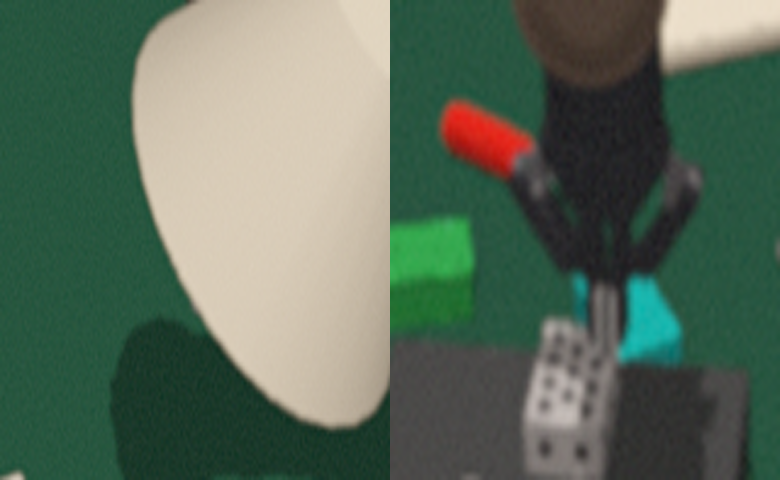

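The right half shows the shut fingertips ending above the block's top at crop (607,335), not beside it. Triangulation puts the tips about 38 mm above the reported TCP. I'll back off sideways, lower part of the way, and check before going further.

>>> arm_command(
  rows=[
    {"grip": 0,"linear": [0,8,0],"rot": [0,0,0]},
    {"grip": 0,"linear": [0,16,0],"rot": [0,0,0]},
    {"grip": 0,"linear": [0,26,0],"rot": [0,0,0]},
    {"grip": 0,"linear": [0,26,6],"rot": [0,0,0]},
    {"grip": 0,"linear": [0,26,12],"rot": [0,0,0]},
    {"grip": 0,"linear": [0,26,18],"rot": [0,0,0]},
    {"grip": 0,"linear": [0,26,22],"rot": [0,0,0]},
    {"grip": 0,"linear": [0,26,22],"rot": [0,0,0]},
  ],
)

```text
clock: 8.28
position: [514.1, -125.2, 43.4]
ee_rot: [-0.68, 0.733, -0.001, 0.0]
contact_force: [0.1, -0.0, -0.5]
gripper_width: -0.4
grasp_force: 0.0
```

```bash
python3 - <<'E'
from h import *
s=where(); P=s['position']
S=imaging.get_image('side'); g=cv2.cvtColor(S['frame'],cv2.COLOR_RGB2GRAY).astype(int)
q=proj(S,[P+[0,0,d] for d in (0,20,38,60)]);print(np.round(q,1))
c=int(round(q[2][0]))
for r in range(198,232): print(r,g[r,c-9:c+10])
E
```

```text
t 8.275 pos [ 514.1 -125.2   43.4] along -183.1 lat 62.5 F [ 0.1 -0.  -0.5] w -0.4
[[317.1 227.5]
 [317.  221.5]
 [316.9 216.1]
 [316.8 209.3]]
198 [36 38 38 34 35 35 38 39 62 84 77 57 33 35 32 41 46 46 40]
199 [41 36 37 31 35 31 38 39 48 72 73 53 34 32 30 38 37 38 37]
200 [38 30 38 42 35 31 36 36 48 58 63 45 35 32 31 37 38 36 36]
201 [39 44 33 36 34 37 32 38 44 53 52 45 36 37 34 34 36 36 33]
202 [57 60 60 43 30 36 33 30 36 42 42 33 34 37 36 39 35 37 36]
203 [106 108  98  76  50  34  38  34  36  31  36  33  35  38  39  51  54  56
  43]
204 [140 140 133 110  76  44  39  52  47  46  49  44  39  35  56  82  93  85
  67]
205 [141 147 144 128  92  60  60  78  76  66  77  72  48  41  71  98 112 102
  78]
206 [129 132 137 131  96  67  76  99  96  90 105  97  62  46  72  95 103  93
  75]
207 [122 126 127 126  99  67  80 106  96  94 110 103  66  38  59  82  89  83
  71]
208 [125 122 125 125 103  69  79 102  95  94 111 107  68  39  48  72  82  83
  70]
209 [124 118 119 117  95  66  81 101  94  92 107 102  71  35  47  67  75  78
  69]
210 [122 109  96  91  75  56  80 103 101  92 112 105  70  40
[... 765 characters left out ...]
 50 47]
221 [81 70 59 51 49 48 50 50 47 54 48 50 51 50 50 48 50 50 50]
222 [75 72 65 55 49 45 51 51 51 50 47 50 46 48 49 55 49 43 50]
223 [72 71 68 55 51 51 49 48 46 45 49 50 46 48 45 48 51 51 47]
224 [68 72 71 60 50 50 48 47 52 51 51 49 46 52 50 45 50 49 50]
225 [70 70 71 64 55 49 50 50 48 45 49 49 48 46 48 48 47 50 54]
226 [69 75 70 63 54 48 49 48 49 47 48 51 45 52 51 49 50 43 50]
227 [70 73 68 55 51 46 48 47 42 51 42 53 52 49 52 48 48 50 48]
228 [71 76 66 56 48 46 50 49 52 47 52 48 50 50 47 51 50 49 49]
229 [76 73 69 59 52 51 50 51 49 49 49 46 47 45 49 50 50 51 50]
230 [73 73 74 62 51 49 48 46 47 49 48 47 50 45 50 48 50 50 46]
231 [74 74 70 59 52 50 51 50 47 51 50 50 49 51 49 47 49 48 50]
```

The finger ends at row 217, so the real tip is 36–37 mm above the reported z. I'll work with that: reported z of 31 puts the tip about 7 mm over the plate.

>>> arm_command(
  rows=[
    {"grip": 0,"linear": [0,0,4],"rot": [0,0,0]},
    {"grip": 0,"linear": [0,0,8],"rot": [0,0,0]},
    {"grip": 0,"linear": [0,0,12],"rot": [0,0,0]},
    {"grip": 0,"linear": [0,-3,12],"rot": [0,0,0]},
    {"grip": 0,"linear": [0,-6,12],"rot": [0,0,0]},
    {"grip": 0,"linear": [0,-8,12],"rot": [0,0,0]},
  ],
)

```text
clock: 9.07
position: [522.8, -125.8, 32.1]
ee_rot: [-0.68, 0.733, -0.001, 0.001]
contact_force: [-0.5, 0.4, 0.7]
gripper_width: 0.2
grasp_force: 0.0
```

>>> arm_command(
  rows=[
    {"grip": 0,"linear": [0,-1,0],"rot": [0,0,0]},
    {"grip": 0,"linear": [0,-2,0],"rot": [0,0,0]},
  ],
)

```text
clock: 9.32
position: [524.4, -126.0, 32.0]
ee_rot: [-0.68, 0.733, -0.001, 0.001]
contact_force: [0.6, 0.4, -0.5]
gripper_width: 0.1
grasp_force: 0.0
```

>>> arm_command(
  rows=[
    {"grip": 0,"linear": [0,-1,0],"rot": [0,0,0]},
    {"grip": 0,"linear": [0,-2,0],"rot": [0,0,0]},
  ],
)

```text
clock: 9.57
position: [526.0, -126.1, 31.9]
ee_rot: [-0.68, 0.733, -0.001, 0.001]
contact_force: [-1.5, -0.4, 0.0]
gripper_width: -0.2
grasp_force: 0.7
```

>>> arm_command(
  rows=[
    {"grip": 0,"linear": [0,-1,0],"rot": [0,0,0]},
    {"grip": 0,"linear": [0,-2,0],"rot": [0,0,0]},
  ],
)

```text
clock: 9.82
position: [526.3, -126.3, 31.7]
ee_rot: [-0.68, 0.733, 0.001, -0.001]
contact_force: [-5.1, 0.5, 3.6]
gripper_width: 0.2
grasp_force: 2.6
```

Contact at lateral 51 with about 5 N, as expected. Now I'll slide the block sideways to the lane's middle line.

>>> arm_command(
  rows=[
    {"grip": 0,"linear": [0,-1,0],"rot": [0,0,0]},
    {"grip": 0,"linear": [0,-2,0],"rot": [0,0,0]},
    {"grip": 0,"linear": [0,-3,0],"rot": [0,0,0]},
    {"grip": 0,"linear": [0,-4,0],"rot": [0,0,0]},
    {"grip": 0,"linear": [0,-5,0],"rot": [0,0,0]},
    {"grip": 0,"linear": [0,-6,0],"rot": [0,0,0]},
    {"grip": 0,"linear": [0,-7,0],"rot": [0,0,0]},
    {"grip": 0,"linear": [0,-8,0],"rot": [0,0,0]},
  ],
)

```text
clock: 10.82
position: [536.4, -126.8, 31.8]
ee_rot: [-0.68, 0.733, -0.001, 0.001]
contact_force: [-2.2, -0.0, -1.6]
gripper_width: -0.2
grasp_force: 1.2
```

```bash
python3 - <<'E'
from h import *
togo(-183.4,38,31)
E
```

```text
t 10.825 pos [ 536.4 -126.8   31.8] along -182.9 lat 40.1 F [-2.2 -0.  -1.6] w -0.2
linear [ 0.4 -2.1  0.9] rot [-0.0026  0.0001  0.0004]
```

>>> arm_command(
  rows=[
    {"grip": 0,"linear": [0,-1,0],"rot": [0,0,0]},
    {"grip": 0,"linear": [0,-2,0],"rot": [0,0,0]},
    {"grip": 0,"linear": [0,-2,0],"rot": [0,0,0]},
  ],
)

```text
clock: 11.2
position: [538.5, -127.0, 32.0]
ee_rot: [-0.68, 0.733, -0.001, 0.001]
contact_force: [-1.6, -0.2, -0.9]
gripper_width: 0.2
grasp_force: 1.0
```

>>> arm_command(
  rows=[
    {"grip": 0,"linear": [0,8,0],"rot": [0,0,0]},
    {"grip": 0.17,"linear": [0,25,0],"rot": [0,0,0]},
    {"grip": 0.17,"linear": [20,30,-20],"rot": [0,0,0]},
    {"grip": 0.17,"linear": [45,30,-45],"rot": [0,0,0]},
    {"grip": 0.17,"linear": [75,15,-45],"rot": [0,0,0]},
    {"grip": 0.17,"linear": [80,-15,-45],"rot": [0,0,0]},
    {"grip": 0.17,"linear": [80,-38,-45],"rot": [0,0,0]},
    {"grip": 0.17,"linear": [80,-38,-45],"rot": [0,0,0]},
  ],
)

```text
clock: 12.2
position: [572.1, -210.0, 77.6]
ee_rot: [-0.68, 0.733, -0.002, 0.002]
contact_force: [-0.8, 0.2, -0.4]
gripper_width: 14.4
grasp_force: 0.0
```

```bash
python3 - <<'E'
from h import *
togo(-250,0,31)
p=imaging.get_image('top'); o=measure(p)
for th in (90,110,130): print(th,[r for r in rects(o[90],th)])
S=imaging.get_image('side')
def sc(P): return proj(P,[np.r_[O+U*-183.4,75]])[0]
for P in (p,S):
  print(sc(P),[(np.round(r['pixel'],1),round(r['score'],2)) for r in models.tip_of(P,'block_mid')[:6]])
both=[cv2.resize(cv2.cvtColor(P['frame'],cv2.COLOR_RGB2BGR)[y:y+80,x:x+95],(390,330),interpolation=cv2.INTER_CUBIC) for P,x,y in((p,335,180),(S,245,170))]
cv2.imwrite('pics/b2.png',np.hstack(both))
E
```

```text
t 12.2 pos [ 572.1 -210.    77.6] along -263.2 lat -1.8 F [-0.8  0.2 -0.4] w 14.4
linear [-13.2   2.1  46.5] rot [-0.006  -0.0005  0.0007]
90 [(589.7, -20.3, [259.5, 419.5], 0.0)]
110 [(681.2, 25.5, [33.6, 46.9], -1.523), (500.8, 39.2, [13.0, 39.9], 0.415), (463.5, -79.8, [7.0, 85.5], 0.0), (589.7, -20.3, [259.5, 419.5], 0.0)]
130 [(681.3, 25.3, [31.6, 45.6], -1.537), (669.5, -196.5, [67.0, 100.0], -1.571), (604.8, 173.8, [31.5, 100.5], 1.571), (500.6, 39.6, [11.0, 37.8], 0.405), (463.0, -79.0, [6.0, 80.0], 0.0), (589.8, -5.2, [259.5, 330.5], 0.0)]
[381.8790973  213.12515509] [(array([432.3, 308.5]), 0.97), (array([441.2, 233.8]), 0.82), (array([382.9, 212.3]), 0.69)]
[294.35792707 216.46436186] [(array([260. , 199.2]), 0.86), (array([372.6, 210.9]), 0.76), (array([377.8, 245.8]), 0.72), (array([292.1, 216.5]), 0.66), (array([312.5, 204.4]), 0.64)]
```

View pics/b2.png

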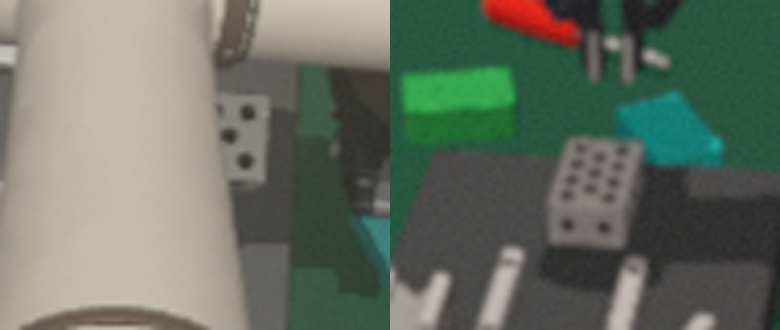

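View: the top half shows the block's rear end at left-crop (217–270, 93–185); the rest is under the forearm. The side half shows the whole block at about (593,190), roughly in line between the rail ends at (512,255) and (633,265). I'll quantify that.

```bash
python3 - <<'E'
from h import *
from scipy.optimize import minimize
T=imaging.get_image('top');S=imaging.get_image('side')
def al(P,uv,z):
    d=at_z(P,uv,z)[:2]-O; return np.round([d@U,d@N],1)
print('rear top corners',al(T,(400.8,203),90),al(T,(399.3,225.1),90))
# fit block in side view: bright-edge contrast of projected outline (top face + front face silhouette)
g=cv2.GaussianBlur(cv2.cvtColor(S['frame'],cv2.COLOR_RGB2GRAY),(0,0),.7).astype(np.float32)
def sil(a,l,t,m):
    c,s=np.cos(t),np.sin(t); pts=[]
    for z in(60-m,90+m):
        for i,j in((1,1),(1,-1),(-1,-1),(-1,1)):
            x,y=i*(40+m),j*(25+m); pts.append(np.r_[O+U*(a+c*x-s*y)+N*(l+s*x+c*y),z])
    h=cv2.convexHull(proj(S,pts).astype(np.float32))[:,0]
    q=np.concatenate([np.linspace(h[i],h[(i+1)%len(h)],40) for i in range(len(h))]).astype(np.float32)
    return cv2.remap(g,q[:,:1],q[:,1:],cv2.INTER_LINEAR).mean()
f=lambda v:-(sil(*v,-4)-sil(*v,4))
best=min((minimize(f,[-183+da,dl,dt],method='Nelder-Mead',options=dict(initial_simplex=[[-183+da,dl,dt],[-178+da,dl,dt],[-183+da,dl+4,dt],[-183+da,dl,dt+.06]])) for da in(-4,4) for dl in(-5,0,5) for dt in(-.05,.05)),key=lambda r:r.fun)
print('side fit along,lat,yaw',np.round(best.x,3),best.fun)
E
```

```text
rear top corners [-224.8  -24.3] [-223.7   28.9]
side fit along,lat,yaw [-1.85796e+02 -1.09900e+00  1.70000e-02] -42.7325439453125
```

>>> arm_command(
  rows=[
    {"grip": 0.17,"linear": [-3,2,12],"rot": [-0.003,0,0]},
    {"grip": 0.17,"linear": [-6,2,24],"rot": [-0.003,0,0]},
    {"grip": 0.17,"linear": [-10,2,38],"rot": [-0.003,0,0]},
    {"grip": 0.17,"linear": [-13,2,46],"rot": [-0.003,0,0]},
    {"grip": 0.17,"linear": [-13,2,46],"rot": [-0.003,0,0]},
    {"grip": 0.17,"linear": [-16,2,46],"rot": [-0.003,0,0]},
    {"grip": 0.17,"linear": [-19,2,46],"rot": [-0.003,0,0]},
  ],
)

```text
clock: 13.38
position: [570.0, -190.5, 31.6]
ee_rot: [-0.68, 0.733, -0.0, 0.0]
contact_force: [0.6, 0.6, 1.0]
gripper_width: 14.3
grasp_force: 0.0
```

```bash
python3 - <<'E'
from h import *
togo(-183.4,0,31)
E
```

```text
t 13.375 pos [ 570.  -190.5   31.6] along -243.9 lat 1.8 F [0.6 0.6 1. ] w 14.3
linear [-60.5  -1.8   0.6] rot [-0.0006 -0.      0.0003]
```

>>> arm_command(
  rows=[
    {"grip": 0.17,"linear": [-2,-1,0.5],"rot": [0,0,0]},
    {"grip": 0.17,"linear": [-4,-1.8,0.5],"rot": [0,0,0]},
    {"grip": 0.17,"linear": [-6,-1.8,0.5],"rot": [0,0,0]},
    {"grip": 0.17,"linear": [-8,-1.8,0.5],"rot": [0,0,0]},
    {"grip": 0.17,"linear": [-10,-1.8,0.5],"rot": [0,0,0]},
    {"grip": 0.17,"linear": [-12,-1.8,0.5],"rot": [0,0,0]},
    {"grip": 0.17,"linear": [-14,-1.8,0.5],"rot": [0,0,0]},
    {"grip": 0.17,"linear": [-16,-1.8,0.5],"rot": [0,0,0]},
  ],
)

```text
clock: 14.38
position: [572.4, -175.0, 30.6]
ee_rot: [-0.68, 0.733, 0.0, -0.0]
contact_force: [0.1, -4.0, -0.7]
gripper_width: 14.9
grasp_force: 1.6
```

```bash
cat >> h.py <<'E'
from scipy.optimize import minimize
def fit(a0,dl=(-4,0,4)):
    S=imaging.get_image('side')
    g=cv2.GaussianBlur(cv2.cvtColor(S['frame'],cv2.COLOR_RGB2GRAY),(0,0),.7).astype(np.float32)
    def sil(a,l,t,m):
        c,s=np.cos(t),np.sin(t); pts=[]
        for z in(60-m,90+m):
            for i,j in((1,1),(1,-1),(-1,-1),(-1,1)):
                x,y=i*(40+m),j*(25+m); pts.append(np.r_[O+U*(a+c*x-s*y)+N*(l+s*x+c*y),z])
        h=cv2.convexHull(proj(S,pts).astype(np.float32))[:,0]
        q=np.concatenate([np.linspace(h[i],h[(i+1)%len(h)],40) for i in range(len(h))]).astype(np.float32)
        return cv2.remap(g,q[:,:1],q[:,1:],cv2.INTER_LINEAR).mean()
    f=lambda v:-(sil(*v,-4)-sil(*v,4))
    b=min((minimize(f,[a0,l,t],method='Nelder-Mead',options=dict(initial_simplex=[[a0,l,t],[a0+5,l,t],[a0,l+4,t],[a0,l,t+.06]])) for l in dl for t in(-.05,.05)),key=lambda r:r.fun)
    print('fit along,lat,yaw',np.round(b.x,3),b.fun)
E
python3 - <<'E'
from h import *
togo(-183.4,0,31); fit(-176)
E
```

```text
t 14.375 pos [ 572.4 -175.    30.6] along -228.3 lat 0.5 F [ 0.1 -4.  -0.7] w 14.9
linear [-44.9  -0.5  -0.5] rot [ 0.0007 -0.0003  0.0001]
fit along,lat,yaw [-1.80889e+02 -1.55000e+00  1.80000e-02] -44.15278625488281
```

Contact is about 4 N and steady. Pushing on, with a check before the block enters the lane.

>>> arm_command(
  rows=[
    {"grip": 0.17,"linear": [-2,0,-0.5],"rot": [0,0,0]},
    {"grip": 0.17,"linear": [-4,0,-0.5],"rot": [0,0,0]},
    {"grip": 0.17,"linear": [-6,0,-0.5],"rot": [0,0,0]},
    {"grip": 0.17,"linear": [-8,0,-0.5],"rot": [0,0,0]},
    {"grip": 0.17,"linear": [-10,0,-0.5],"rot": [0,0,0]},
    {"grip": 0.17,"linear": [-12,0,-0.5],"rot": [0,0,0]},
    {"grip": 0.17,"linear": [-14,0,-0.5],"rot": [0,0,0]},
    {"grip": 0.17,"linear": [-16,0,-0.5],"rot": [0,0,0]},
    {"grip": 0.17,"linear": [-18,0,-0.5],"rot": [0,0,0]},
    {"grip": 0.17,"linear": [-20,0,-0.5],"rot": [0,0,0]},
  ],
)

```text
clock: 15.68
position: [574.1, -154.7, 31.1]
ee_rot: [-0.68, 0.733, 0.0, -0.0]
contact_force: [-0.3, -2.5, -2.0]
gripper_width: 14.5
grasp_force: 1.2
```

```bash
python3 - <<'E'
from h import *
togo(-7,0,31); fit(-157)
p=imaging.get_image('top'); o=measure(p)[90]
# visible rear part of block in top
import sys
for th in (120,): print([r for r in rects(o,th,200) if r[1]<-80])
S=imaging.get_image('side')
for P in (p,S): print([(np.round(at_z(P,r['pixel'],75)[:2],1),[round(float((at_z(P,r['pixel'],75)[:2]-O)@v),1) for v in (U,N)],round(r['score'],2)) for r in models.tip_of(P,'block_mid')[:6]])
E
```

```text
t 15.675 pos [ 574.1 -154.7   31.1] along -207.9 lat 0.4 F [-0.3 -2.5 -2. ] w 14.5
linear [-2.009e+02 -5.000e-01  1.000e-01] rot [ 0.0005 -0.      0.0004]
fit along,lat,yaw [-1.62234e+02 -1.99100e+00 -2.00000e-03] -53.11399841308594
[(653.6, -136.7, [106.8, 116.8], -0.008)]
[(array([ 532.6, -265.8]), [-321.8, 33.3], 0.88), (array([ 688.2, -304.7]), [-348.9, -124.7], 0.75), (array([ 350.2, -242.2]), [-312.1, 217.0], 0.72), (array([339.2, -77. ]), [-148.3, 240.6], 0.6), (array([ 581.6, -112.3]), [-165.1, -3.8], 0.56)]
[(array([ 679.2, -225.4]), [-270.5, -109.7], 0.93), (array([ 357.6, -178.1]), [-247.7, 214.5], 0.91), (array([350.9,  -7.2]), [-77.8, 234.2], 0.82), (array([ 582.2, -103.4]), [-156.2, -3.8], 0.63), (array([ 522.9, -184. ]), [-241.0, 49.3], 0.59)]
```

```bash
python3 - <<'E'
from h import *
S=imaging.get_image('side'); g=cv2.cvtColor(S['frame'],cv2.COLOR_RGB2GRAY).astype(np.float32)
l=np.arange(-60,60,.5)
for a in (-95,-85,-60,-50,-25,-15):
    q=proj(S,[np.r_[O+U*a+N*k,80] for k in l]).astype(np.float32)
    v=cv2.remap(g,q[:,:1],q[:,1:],cv2.INTER_LINEAR).ravel(); 
    r=[]
    for sgn in(-1,1):
        m=(sgn*l>25)&(sgn*l<55); w=np.clip(v[m]-(v[m].min()+v[m].max())/2,0,None); r.append(round(float((w*l[m]).sum()/w.sum()),1))
    print(a,r,'mid',np.mean(r))
# calibrate fit with initial picture
f0=cv2.cvtColor(cv2.imread('pics/side0.png'),cv2.COLOR_BGR2RGB); real=imaging.get_image
class I: 
    @staticmethod
    def get_image(n): return dict(S,frame=f0)
import h; h.imaging=I; fit(-183,(8,12,16))
E
```

```text
-95 [-38.4, 38.5] mid 0.05000000000000071
-85 [-39.3, 40.7] mid 0.7000000000000028
-60 [-39.6, 41.1] mid 0.75
-50 [-39.7, 41.1] mid 0.6999999999999993
-25 [-39.4, 42.2] mid 1.4000000000000021
-15 [-39.7, 40.6] mid 0.4499999999999993
fit along,lat,yaw [-1.88832e+02  1.06330e+01  1.10000e-02] -56.40367126464844
```

After correcting for the fit's own bias, the block is centred to about 1 mm and nearly square. Continuing into the lane.

>>> arm_command(
  rows=[
    {"grip": 0.17,"linear": [-3,0,0],"rot": [0,0,0]},
    {"grip": 0.17,"linear": [-6,0,0],"rot": [0,0,0]},
    {"grip": 0.17,"linear": [-9,0,0],"rot": [0,0,0]},
    {"grip": 0.17,"linear": [-12,0,0],"rot": [0,0,0]},
    {"grip": 0.17,"linear": [-15,0,0],"rot": [0,0,0]},
    {"grip": 0.17,"linear": [-18,0,0],"rot": [0,0,0]},
    {"grip": 0.17,"linear": [-21,0,0],"rot": [0,0,0]},
    {"grip": 0.17,"linear": [-24,0,0],"rot": [0,0,0]},
    {"grip": 0.17,"linear": [-27,0,0],"rot": [0,0,0]},
    {"grip": 0.17,"linear": [-30,0,0],"rot": [0,0,0]},
  ],
)

```text
clock: 17.23
position: [576.6, -124.8, 31.4]
ee_rot: [-0.68, 0.733, -0.0, -0.0]
contact_force: [0.2, -4.8, 2.5]
gripper_width: 14.6
grasp_force: 2.6
```

>>> arm_command(
  rows=[
    {"grip": 0.17,"linear": [-3,0,0],"rot": [0,0,0]},
    {"grip": 0.17,"linear": [-6,0,0],"rot": [0,0,0]},
    {"grip": 0.17,"linear": [-9,0,0],"rot": [0,0,0]},
    {"grip": 0.17,"linear": [-12,0,0],"rot": [0,0,0]},
    {"grip": 0.17,"linear": [-15,0,0],"rot": [0,0,0]},
    {"grip": 0.17,"linear": [-18,0,0],"rot": [0,0,0]},
    {"grip": 0.17,"linear": [-21,0,0],"rot": [0,0,0]},
    {"grip": 0.17,"linear": [-24,0,0],"rot": [0,0,0]},
    {"grip": 0.17,"linear": [-27,0,0],"rot": [0,0,0]},
    {"grip": 0.17,"linear": [-30,0,0],"rot": [0,0,0]},
  ],
)

```text
clock: 18.48
position: [578.7, -95.0, 31.4]
ee_rot: [-0.68, 0.733, 0.0, -0.0]
contact_force: [-0.8, -5.7, 3.5]
gripper_width: 14.8
grasp_force: 2.6
```

```bash
python3 - <<'E'
from h import *
togo(-7,0,31); fit(-101)
E
```

```text
t 18.475 pos [578.7 -95.   31.4] along -148.0 lat 0.4 F [-0.8 -5.7  3.5] w 14.8
linear [-141.    -0.5    0.3] rot [ 0.0003 -0.0003  0.0005]
fit along,lat,yaw [-1.02171e+02 -7.43000e-01  2.90000e-02] -47.82530975341797
```

>>> arm_command(
  rows=[
    {"grip": 0.17,"linear": [-3,0,0],"rot": [0,0,0]},
    {"grip": 0.17,"linear": [-6,0,0],"rot": [0,0,0]},
    {"grip": 0.17,"linear": [-9,0,0],"rot": [0,0,0]},
    {"grip": 0.17,"linear": [-12,0,0],"rot": [0,0,0]},
    {"grip": 0.17,"linear": [-15,0,0],"rot": [0,0,0]},
    {"grip": 0.17,"linear": [-18,0,0],"rot": [0,0,0]},
    {"grip": 0.17,"linear": [-21,0,0],"rot": [0,0,0]},
    {"grip": 0.17,"linear": [-24,0,0],"rot": [0,0,0]},
    {"grip": 0.17,"linear": [-27,0,0],"rot": [0,0,0]},
    {"grip": 0.17,"linear": [-30,0,0],"rot": [0,0,0]},
  ],
)

```text
clock: 19.77
position: [580.7, -65.1, 31.3]
ee_rot: [-0.68, 0.733, 0.0, -0.0]
contact_force: [0.3, -5.2, 4.0]
gripper_width: 14.3
grasp_force: 2.7
```

>>> arm_command(
  rows=[
    {"grip": 0.17,"linear": [-3,0,0],"rot": [0,0,0]},
    {"grip": 0.17,"linear": [-6,0,0],"rot": [0,0,0]},
    {"grip": 0.17,"linear": [-9,0,0],"rot": [0,0,0]},
    {"grip": 0.17,"linear": [-12,0,0],"rot": [0,0,0]},
    {"grip": 0.17,"linear": [-15,0,0],"rot": [0,0,0]},
    {"grip": 0.17,"linear": [-18,0,0],"rot": [0,0,0]},
    {"grip": 0.17,"linear": [-21,0,0],"rot": [0,0,0]},
    {"grip": 0.17,"linear": [-24,0,0],"rot": [0,0,0]},
    {"grip": 0.17,"linear": [-27,0,0],"rot": [0,0,0]},
    {"grip": 0.17,"linear": [-30,0,0],"rot": [0,0,0]},
  ],
)

```text
clock: 21.02
position: [582.8, -35.3, 31.3]
ee_rot: [-0.68, 0.733, 0.0, -0.001]
contact_force: [-0.9, -4.8, 4.1]
gripper_width: 14.0
grasp_force: 2.7
```

```bash
python3 - <<'E'
from h import *
togo(-7,0,31); fit(-40)
E
```

```text
t 21.025 pos [582.8 -35.3  31.3] along -88.2 lat 0.8 F [-0.9 -4.8  4.1] w 14.0
linear [-81.2  -0.8   0.2] rot [ 0.0011 -0.0004  0.0003]
fit along,lat,yaw [-42.605  -0.314   0.048] -34.65061950683594
```

>>> arm_command(
  rows=[
    {"grip": 0.17,"linear": [-3,0,0],"rot": [0,0,0]},
    {"grip": 0.17,"linear": [-6,-0.1,0],"rot": [0,0,0]},
    {"grip": 0.17,"linear": [-9,-0.1,0],"rot": [0,0,0]},
    {"grip": 0.17,"linear": [-12,-0.2,0],"rot": [0,0,0]},
    {"grip": 0.17,"linear": [-15,-0.2,0],"rot": [0,0,0]},
    {"grip": 0.17,"linear": [-18,-0.3,0],"rot": [0,0,0]},
    {"grip": 0.17,"linear": [-21,-0.3,0],"rot": [0,0,0]},
    {"grip": 0.17,"linear": [-24,-0.4,0],"rot": [0,0,0]},
    {"grip": 0.17,"linear": [-27,-0.4,0],"rot": [0,0,0]},
    {"grip": 0.17,"linear": [-30,-0.5,0],"rot": [0,0,0]},
  ],
)

```text
clock: 22.32
position: [585.3, -5.5, 31.1]
ee_rot: [-0.68, 0.733, 0.0, -0.001]
contact_force: [-0.0, -4.9, 3.7]
gripper_width: 14.7
grasp_force: 2.6
```

>>> arm_command(
  rows=[
    {"grip": 0.17,"linear": [-3,0,0],"rot": [0,0,0]},
    {"grip": 0.17,"linear": [-6,-0.1,0],"rot": [0,0,0]},
    {"grip": 0.17,"linear": [-9,-0.1,0],"rot": [0,0,0]},
    {"grip": 0.17,"linear": [-12,-0.2,0],"rot": [0,0,0]},
    {"grip": 0.17,"linear": [-15,-0.2,0],"rot": [0,0,0]},
    {"grip": 0.17,"linear": [-18,-0.3,0],"rot": [0,0,0]},
    {"grip": 0.17,"linear": [-21,-0.3,0],"rot": [0,0,0]},
    {"grip": 0.17,"linear": [-24,-0.4,0],"rot": [0,0,0]},
    {"grip": 0.17,"linear": [-27,-0.4,0],"rot": [0,0,0]},
    {"grip": 0.17,"linear": [-30,-0.5,0],"rot": [0,0,0]},
  ],
)

```text
clock: 23.58
position: [587.9, 24.3, 31.0]
ee_rot: [-0.68, 0.733, 0.001, -0.001]
contact_force: [-1.1, -5.8, 4.3]
gripper_width: 14.5
grasp_force: 2.7
```

```bash
python3 - <<'E'
from h import *
togo(-7,0,31)
E
```

```text
t 23.575 pos [587.9  24.3  31. ] along -28.4 lat 0.2 F [-1.1 -5.8  4.3] w 14.5
linear [-21.4  -0.2   0. ] rot [ 0.002  -0.0007  0.0002]
```

Final stretch: 2 mm rows, then 1 mm rows until the stop is felt.

>>> arm_command(
  rows=[
    {"grip": 0.17,"linear": [-2,0,0],"rot": [0,0,0]},
    {"grip": 0.17,"linear": [-4,0,0],"rot": [0,0,0]},
    {"grip": 0.17,"linear": [-6,0,0],"rot": [0,0,0]},
    {"grip": 0.17,"linear": [-8,0,0],"rot": [0,0,0]},
    {"grip": 0.17,"linear": [-10,0,0],"rot": [0,0,0]},
    {"grip": 0.17,"linear": [-12,0,0],"rot": [0,0,0]},
    {"grip": 0.17,"linear": [-13,0,0],"rot": [0,0,0]},
    {"grip": 0.17,"linear": [-14,0,0],"rot": [0,0,0]},
  ],
)

```text
clock: 24.58
position: [589.1, 38.3, 31.0]
ee_rot: [-0.68, 0.733, 0.0, -0.001]
contact_force: [0.4, -5.4, 3.7]
gripper_width: 14.2
grasp_force: 2.7
```

>>> arm_command(
  rows=[
    {"grip": 0.17,"linear": [-1,0,0],"rot": [0,0,0]},
    {"grip": 0.17,"linear": [-2,0,0],"rot": [0,0,0]},
    {"grip": 0.17,"linear": [-3,0,0],"rot": [0,0,0]},
  ],
)

```text
clock: 24.95
position: [589.3, 41.2, 31.0]
ee_rot: [-0.68, 0.733, 0.0, -0.001]
contact_force: [0.3, -6.2, 4.2]
gripper_width: 14.7
grasp_force: 2.7
```

>>> arm_command(
  rows=[
    {"grip": 0.17,"linear": [-1,0,0],"rot": [0,0,0]},
    {"grip": 0.17,"linear": [-2,0,0],"rot": [0,0,0]},
  ],
)

```text
clock: 25.2
position: [589.4, 43.2, 31.0]
ee_rot: [-0.68, 0.733, 0.0, -0.001]
contact_force: [-0.2, -5.2, 4.7]
gripper_width: 14.7
grasp_force: 2.7
```

>>> arm_command(
  rows=[
    {"grip": 0.17,"linear": [-1,0,0],"rot": [0,0,0]},
    {"grip": 0.17,"linear": [-2,0,0],"rot": [0,0,0]},
  ],
)

```text
clock: 25.45
position: [589.6, 45.2, 31.0]
ee_rot: [-0.68, 0.733, 0.0, -0.001]
contact_force: [-0.4, -6.3, 3.6]
gripper_width: 14.8
grasp_force: 2.7
```

>>> arm_command(
  rows=[
    {"grip": 0.17,"linear": [-1,0,0],"rot": [0,0,0]},
    {"grip": 0.17,"linear": [-1.5,0,0],"rot": [0,0,0]},
  ],
)

```text
clock: 25.7
position: [589.7, 46.7, 31.0]
ee_rot: [-0.68, 0.733, 0.0, -0.001]
contact_force: [-0.8, -4.8, 3.3]
gripper_width: 14.6
grasp_force: 2.7
```

>>> arm_command(
  rows=[
    {"grip": 0.17,"linear": [-1,0,0],"rot": [0,0,0]},
  ],
)

```text
clock: 25.82
position: [589.7, 47.1, 31.0]
ee_rot: [-0.68, 0.733, 0.0, -0.001]
contact_force: [0.8, -9.7, 3.5]
gripper_width: 14.4
grasp_force: 4.9
```

The force is rising at the predicted place, so the block has reached the stop. I'll press gently to seat it square.

>>> arm_command(
  rows=[
    {"grip": 0.17,"linear": [-0.7,0,0],"rot": [0,0,0]},
    {"grip": 0.17,"linear": [-0.7,0,0],"rot": [0,0,0]},
  ],
)

```text
clock: 26.08
position: [589.6, 47.0, 31.0]
ee_rot: [-0.68, 0.733, 0.0, -0.002]
contact_force: [0.2, -10.0, 3.6]
gripper_width: 14.4
grasp_force: 4.9
```

>>> arm_command(
  rows=[
    {"grip": 0.17,"linear": [-0.7,0,0],"rot": [0,0,0]},
    {"grip": 0.17,"linear": [-0.7,0,0],"rot": [0,0,0]},
  ],
)

```text
clock: 26.32
position: [589.6, 47.0, 31.0]
ee_rot: [-0.68, 0.733, -0.0, -0.002]
contact_force: [0.8, -12.9, 4.1]
gripper_width: 14.5
grasp_force: 6.0
```

>>> arm_command(
  rows=[
    {"grip": 0.17,"linear": [-1,0,0],"rot": [0,0,0]},
    {"grip": 0.17,"linear": [-2,0,0],"rot": [0,0,0]},
    {"grip": 0.17,"linear": [-2,0,0],"rot": [0,0,0]},
  ],
)

```text
clock: 26.7
position: [589.5, 47.0, 31.0]
ee_rot: [-0.68, 0.734, -0.001, -0.003]
contact_force: [2.2, -18.5, 2.8]
gripper_width: 14.7
grasp_force: 9.3
```

>>> arm_command(
  rows=[
    {"grip": 0.17,"linear": [2,0,0],"rot": [0,0,0]},
    {"grip": 0.17,"linear": [5,0,0],"rot": [0,0,0]},
    {"grip": 0.17,"linear": [10,0,0],"rot": [0,0,0]},
    {"grip": 0.17,"linear": [20,0,0],"rot": [0,0,0]},
    {"grip": 0.17,"linear": [30,0,-20],"rot": [0,0,0]},
    {"grip": 0.17,"linear": [40,0,-60],"rot": [0,0,0]},
    {"grip": 0.17,"linear": [80,0,-100],"rot": [0,0,0]},
    {"grip": 0.17,"linear": [130,0,-130],"rot": [0,0,0]},
    {"grip": 0.17,"linear": [185,0,-140],"rot": [0,0,0]},
    {"grip": 0.17,"linear": [240,0,-140],"rot": [0,0,0]},
  ],
)

```text
clock: 27.95
position: [573.1, -189.3, 172.5]
ee_rot: [-0.68, 0.733, -0.001, 0.001]
contact_force: [0.7, 0.1, 0.0]
gripper_width: 14.3
grasp_force: 0.0
```

```bash
python3 - <<'E'
from h import *
where()
T=imaging.get_image('top');S=imaging.get_image('side')
cv2.imwrite('pics/fin.png',np.hstack([cv2.resize(cv2.cvtColor(P['frame'],cv2.COLOR_RGB2BGR)[y:y+100,x:x+120],(396,330),interpolation=cv2.INTER_CUBIC) for P,x,y in((T,240,160),(S,230,205))]))
for th in(110,130): print(rects(measure(T)[90],th))
E
```

```text
t 27.95 pos [ 573.1 -189.3  172.5] along -242.5 lat -1.2 F [0.7 0.1 0. ] w 14.3
[(686.5, -189.0, [66.0, 82.0], 0.0), (593.0, 96.9, [53.2, 84.8], 0.072), (500.8, 39.2, [13.3, 40.3], 0.415), (589.8, 21.8, [259.5, 335.5], 0.0)]
[(665.2, 26.8, [22.6, 46.5], 0.611), (689.0, -193.5, [61.0, 73.0], 0.0), (593.2, 96.7, [51.7, 82.2], 0.075), (605.0, 175.6, [31.8, 100.2], -1.521), (500.6, 39.4, [11.0, 37.9], 0.405), (589.7, 7.7, [259.5, 304.5], 0.0)]
```

View pics/fin.png

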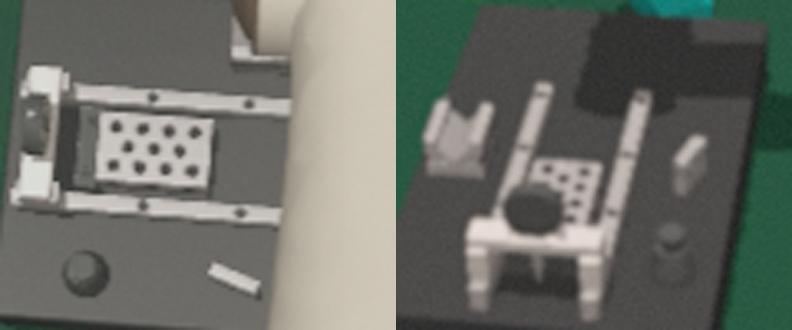

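The picture shows the block at left-crop (155,150), hard against the stop and clear of both rails. It measures (593.2, 96.7) with a yaw of 0.075, against a seat at (593.7, 96.8) and a lane direction of 0.076. The bystanders I measured or can see haven't moved, and the hand is clear.

```bash
python3 -c "
from bench import job
print(job.job_done())"
```

```text
the job is handed in; nothing more can be done
None
```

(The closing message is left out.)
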